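# Set the batch number and lock the drum

### The job

Set the batch-number head on the inspection bench to 7: with the fingertips pressed lightly on the bare rubber rim of its drum, roll the drum until the 7 stands centred in the small window, then push the locking slide fully home so that its tongue holds the drum there. The drum sits on soft springs: press just firmly enough for it to roll along and never push any part of the head harder than 25 N. Leave the other things on the bench where they are, and finish clear of the head.

Things in the scene. Friction and masses are not known exactly. Their poses are not given: they have to be found in the camera images.
- stand: Grey base plate of the batch-number head, 130 (x) x 180 (y) x 12 mm, fixed; origin at the centre of its underside, y along the drum's level axle. It carries the aluminium head (drum, window, lock), clamped at an UNTRACKED height: 0 to 20 mm above its lowest position. The points rim_mid, window_mid and tab_face move with the stand and show the LOWEST position; add the same unknown 0 to 20 mm to all.
- rim_mid (a point): Highest point, mid-width, of the drum's bare black rubber rim, head at its LOWEST (stand x 0, y -35, z 125 mm). Drum 80 mm across, rim 50 mm wide along y; the cover beside it, at +y, stands 8 mm higher. Pressed, the drum sinks on springs, 3 N per mm, to a hard stop at 6 mm (18 N). Pushing the rim along stand x rolls it: about 3 N drag, so a press of 8 to 13 N is enough. It stays where left.
- window_mid (a point): Middle of the small window (26 x 22 mm) in the flat aluminium cover, head at its LOWEST (stand x 0, y 5, z 133 mm). Beneath it lies the drum's white number band, digits 0 to 9, 16 mm high, upright for someone on the -x side; dark index marks at x 0. The cover spans stand x -50 to 50, y -9 to 46 mm.
- drum (a joint): Angle of the drum, rad: 0 (or plus or minus 6.283, a full turn) has the 7 centred in the window. It grows as the top of the rim moves to stand +x, 1 rad per 40 mm of rim, and the numbers go up: 0.628 shows 8, 1.257 shows 9, 1.885 shows 0, and so on. Turns endlessly either way. Starts between 0.9 and 5.38.
- tab_face (a point): Middle of the outer (+y) face of the open locking slide's upright steel tab, head at its LOWEST (stand x 0, y 74, z 122 mm; 3 mm below the rim's top). Tab 30 mm wide (x), 8 mm thick (y), reaching 18 mm above this point. Free space beyond it at +y. A 36 mm wide rail lies beneath, out to y 90 mm, its top 19 mm below this point.
- lock (a joint): Travel of the locking slide, m: 0 open (at the start), 0.016 home at its stop. Pushed by its tab to stand -y, 2.5 N drag. Its rounded 6 mm tongue enters between two pegs on the drum's end, with 1.6 mm to spare each side when a number is centred; up to about 0.15 rad off it wedges the drum straight (up to 15 N), further off it jams on a peg.
- ring_gauge: steel ring gauge 60 mm across, 22 mm high; a bystander, leave it; origin at the centre of its underside
- test_slug: upright steel slug 26 mm across, 45 mm high; a bystander, leave it; origin at the centre of its underside
- vblock: dark steel V-block 50 x 45 mm, 34 mm high; a bystander, leave it; origin at the centre of its underside
- tape_roll: yellow roll of tape 100 mm across, 25 mm high, lying flat; a bystander, leave it; origin at the centre of its underside
- flask: upright blue flask 68 mm across, 190 mm high; a bystander, leave it; origin at the centre of its underside
- spanner: steel spanner 180 mm long, lying flat; a bystander, leave it; origin at the centre of its underside
- caliper: digital caliper 210 mm long, lying flat; a bystander, leave it; origin at the centre of its underside

How it is judged:
By the outcome, as a careful person would: the job done as asked, in the order asked, and still so for the second after the job is handed in, with the robot touching nothing.
It also fails if it takes over 61 s, if anything falls off the work surface, if the arm or the gripper's body presses on something with over 40 N, if the wrist force passes 120 N, or if a joint passes its speed limit or range.

### The arm

A 6-joint arm with a two-finger parallel gripper is mounted at the origin on the work surface. World frame = base frame: x ahead of the robot, y to its left, z up, the work surface at z = 0. Lengths are in m, angles in degrees, forces in N, time in s.
With the tool pointing down it reaches from about 0.4 to 0.825 m from the base axis. Payload 7 kg.
Tool frame: the origin (TCP) lies midway between the tips of the shut fingers; the grasp point (between the pads) lies 19 mm behind it; z points along the fingers, y is the line along which they close (so a half turn about z gives the same grasp; the last joint's range is limited). The gripper opens to 88 mm and grips with 3 to 60 N. Pads are 19 mm wide; open, the fingers measure 130 mm over their backs; the gripper's body (78 mm by 193 mm) begins 47 mm behind the grasp point.
Start: joints at [-57.233, 20.546, 0.682, 0, -70.136, -16.507], TCP at [0.189, -0.648, 0.227] pointing down, gripper open.
Joint ranges: [-176.03, 176.03], [-82.01, 121.73], [-58.28, 71.71], [-173.87, 95.51], [-174.79, -0.11], [-173.66, 173.66]. Speed limits (degrees/s): [136.94, 136.94, 172.46, 180, 180, 180].

### API

Orientations are given as [roll, pitch, yaw] about the fixed x, y, z axes, in that order (R = Rz(yaw) Ry(pitch) Rx(roll)).
In Python, from plant import r, eyes, workorder gives the robot as it stands.
- The arm moves only by the tool step_arm, never from a script. Its argument "plan" is a list of rows, each a list of 5 numbers: the shift along the tool's x, y, z each as a share of 25 cm, from -1 to 1, then the turn about the tool's z as a share of 60 degrees, from -1 to 1, then the finger opening in mm, from 0 to 87.6. In form: [[x, y, z, turn, jaw], ...]. A call has 1 to 12 rows; each row is the pose to reach, as a shift and turn from the pose commanded when the call began, along the tool's axes at that moment; what a row does not reach only later rows make up. A row lasts 1/12 s, in which the tool goes at most 41.7 mm and 7.16 degrees, less where a joint would pass 70% of its speed; a pose out of reach is approached as far as the arm can. A call with a number of a shift or a turn outside -1 to 1 is refused whole. A call with a gripper value outside its range is refused whole. The fingers move at their own pace and stop on an object; "newtons" is the grip in N (left out, the last holds). Time passes only in rows, so rows that repeat a pose let the fingers close. It gives the time, the measured TCP pose, the force, the opening and the grip force at its end, in the units of the state.
- r.get_state(): the state, without advancing time (a new reading comes with each control period).
- eyes.capture(name): name is "scene" or "top" or "wrist"; returns the picture (400x640x3 uint8, red, green, blue); there is no depth.
- eyes.camera_model(name): a dict with "fov_y" (degrees; the focal length in pixels is half the picture's height over the tangent of half this angle, whatever the lens; pixels are square), "cx", "cy" (the principal point, pixels), "k1" (the pictures are not rectified: a ray, as slopes to the right and down, at radius r is drawn at 1 + k1 r^2 times it, then the intrinsics apply), "world_to_cam" (4x4, takes a point from world to camera coordinates); the wrist camera has in their place "hand_eye" (4x4, takes a point from camera to tool coordinates, whose origin is the TCP and whose axes are the flange's). Camera axes: x right, y up, looking along -z (the intrinsics and any distortion apply to the point x, -y, -z); pixel columns grow to the right and rows downward; lengths in m; the calibration is good to about 2 mm. A picture is of the moment at which its call begins: read the wrist's pose just before it. camera_model takes no time and is no camera call.
- workorder.close_job(): hands the job in; it is judged then, once.
The state is a dict: "time_s": time; "joints": joint angles; "qd": joint speeds; "joint_torque": joint torques, N m; "tcp_pos": TCP position; "eef_rot": TCP orientation; "contact_force": force on the tool from outside, world axes, zero at the start; "moment": the same for the moment, N m; "gripper_width": finger opening in m; "gripper_force": force on a finger pad.
Only numpy, scipy, OpenCV 4.12 (cv2) and the standard library are available. Lean on these libraries where they do the work, as an engineer would, in place of code of your own. Each camera call takes 0.05 s, during which the arm holds its last target. There are 200 camera calls.

## Working session

There is one attempt and no reset: what is moved stays moved. The work goes in short steps, Python scripts to look and compute and a tool call to move; the robot and the scene stay as the last step left them, time stands still between calls to the robot, and variables do not carry over. Pictures are saved under pics/ and viewed, at most 10 in all, crops included, and the job is handed in when it is done.

Besides the shell and the picture viewer there is one more tool, called after "Call:" as name(argument=value, ...) on one line, values as JSON. step_arm: Moves the arm, as the interface text tells. Its arguments: {"type":"object","properties":{"plan":{"type":"array"},"newtons":{"type":"number"}},"required":["plan"]}

```bash
mkdir -p pics; ls; python3 - <<'E'
from plant import r, eyes, workorder
import cv2, numpy as np
s=r.get_state();print({k:np.round(v,3) for k,v in s.items()})
for n in ["scene","top","wrist"]:
    im=eyes.capture(n);cv2.imwrite(f"pics/{n}0.png",im[...,::-1]);print(n,eyes.camera_model(n))
a=[cv2.imread(f"pics/{n}0.png") for n in ["scene","top"]]
E
```

```text
pics
{'time_s': np.float64(0.0), 'joints': array([-5.7234e+01,  2.0590e+01,  6.3300e-01, -2.1000e-02, -7.0135e+01,
       -1.6508e+01]), 'qd': array([ 0.037,  0.015,  0.059, -0.047, -0.116,  0.024]), 'joint_torque': array([-0.0000e+00, -5.8272e+01,  2.9306e+01,  6.9970e+00,  7.0000e-03,
       -0.0000e+00]), 'tcp_pos': array([ 0.189, -0.648,  0.226]), 'eef_rot': array([ 1.79906e+02, -7.00000e-03, -1.63748e+02]), 'contact_force': array([ 0.194, -0.71 , -0.332]), 'moment': array([ 0.036, -0.066, -0.041]), 'gripper_force': np.float64(0.0), 'gripper_width': np.float64(0.088)}
scene {'fov_y': 48.49795807025311, 'cx': 323.34288789128186, 'cy': 194.61777743869445, 'k1': -0.06495225232602052, 'world_to_cam': array([[-0.78692262,  0.61688797,  0.0142133 ,  0.42822007],
       [-0.45240112, -0.592456  ,  0.66658017,  0.18307101],
       [ 0.41962604,  0.5181169 ,  0.74529784, -1.4283342 ],
       [ 0.        ,  0.        ,  0.        ,  1.        ]])}
top {'fov_y': 56.215228231187844, 'cx': 313.097465406358, 'cy': 199.4665915220508, 'k1': -0.05210138384128714, 'world_to_cam': array([[ 0.00119938, -0.99999468,  0.00303359,  0.00905068],
       [ 0.9905946 ,  0.00160316,  0.13682017, -0.54347832],
       [-0.1368243 ,  0.00284096,  0.99059126, -0.93144991],
       [ 0.        ,  0.        ,  0.        ,  1.        ]])}
wrist {'fov_y': 64.19107994197088, 'cx': 323.11801499136925, 'cy': 206.04132573912548, 'k1': -0.026972979969634193, 'hand_eye': array([[ 1.22771071e-04,  9.66452201e-01,  2.56846505e-01,
         6.99742064e-02],
       [ 9.99999988e-01, -1.41884280e-04,  5.58828150e-05,
         2.12827358e-04],
       [ 9.04505511e-05,  2.56846496e-01, -9.66452208e-01,
        -1.59253722e-01],
       [ 0.00000000e+00,  0.00000000e+00,  0.00000000e+00,
         1.00000000e+00]])}
```

View pics/top0.png

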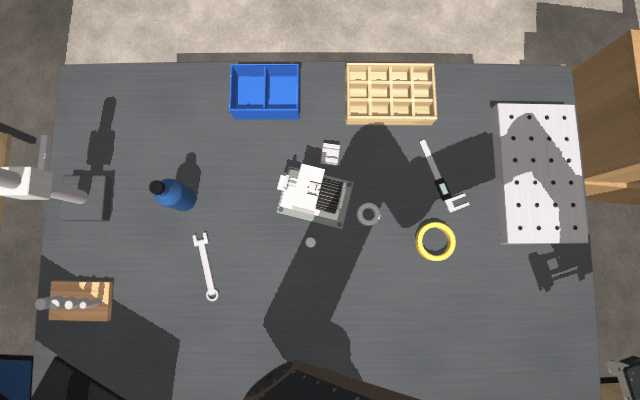

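View pics/scene0.png

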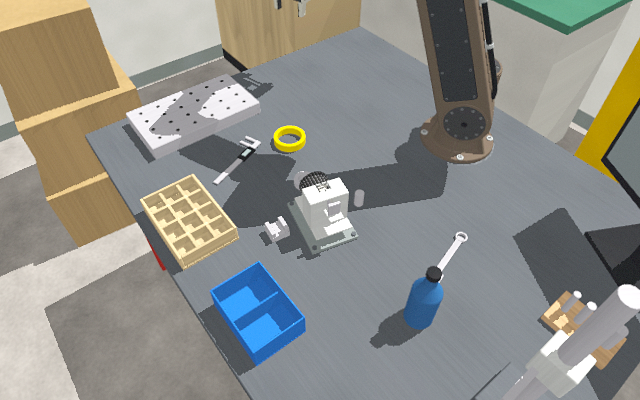

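Top view: the head is at about (315,200), with the drum towards image right (−y) and the lock tab at left (288,185). The ring gauge is at (369,213), the slug at (310,242) and the V-block at (331,152). I'll zoom in on the head.

```bash
python3 - <<'E'
import cv2, numpy as np
a=cv2.resize(cv2.imread("pics/top0.png")[130:260,260:390],(780//2*1,390),interpolation=cv2.INTER_CUBIC)
b=cv2.resize(cv2.imread("pics/scene0.png")[150:280,260:390],(390,390),interpolation=cv2.INTER_CUBIC)
cv2.imwrite("pics/crop0.png",np.hstack([a,b]))
E
```

```text
(no output)
```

View pics/crop0.png

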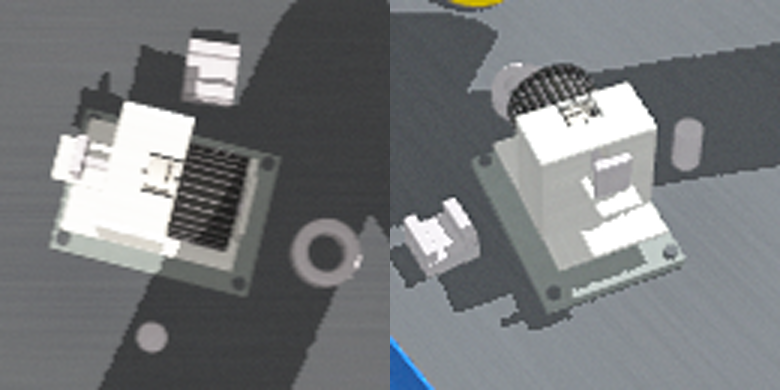

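The crop shows the plate corners at top-view crop px (280,158), (248,296), (50,248) and (85,108). The window is at (161,174) there, and at (578,110) in the scene crop. Next I'll compute the pose.

```bash
cat > h.py <<'E'
from plant import r, eyes, workorder
import cv2, numpy as np
from scipy.spatial.transform import Rotation as Ro
def tool():
    s=r.get_state();T=np.eye(4);T[:3,:3]=Ro.from_euler('xyz',s['eef_rot'],degrees=True).as_matrix();T[:3,3]=s['tcp_pos'];return T
def cam(n,T=None):
    m=eyes.camera_model(n)
    C=np.linalg.inv(m['world_to_cam']) if n!='wrist' else T@m['hand_eye']
    f=200/np.tan(np.radians(m['fov_y']/2));return m,C,f
def ray(n,px,T=None):
    m,C,f=cam(n,T)
    K=np.array([[f,0,m['cx']],[0,f,m['cy']],[0,0,1]])
    u=cv2.undistortPoints(np.array([[px]],float),K,np.array([m['k1'],0,0,0.]),None,None,None)[0,0] if False else cv2.undistortPoints(np.array([[px]],float),K,np.array([m['k1'],0,0,0.]))[0,0]
    d=C[:3,:3]@np.array([u[0],-u[1],-1]);return C[:3,3],d/np.linalg.norm(d)
def plane(n,px,z,T=None):
    o,d=ray(n,px,T);return o+d*(z-o[2])/d[2]
def tri(*rs):
    A=sum(np.eye(3)-np.outer(d,d) for o,d in rs);b=sum((np.eye(3)-np.outer(d,d))@o for o,d in rs);return np.linalg.solve(A,b)
def proj(n,p,T=None):
    m,C,f=cam(n,T);q=np.linalg.inv(C)@np.append(p,1);x=np.array([q[0],-q[1]])/-q[2];x=x*(1+m['k1']*(x@x));return x*f+[m['cx'],m['cy']]
E
sed -i 's/u=.* if False else /u=/' h.py
python3 - <<'E'
from h import *
t=lambda x,y:(260+x/3-.33,130+y/3-.33)
A,B,C,D=[plane('top',t(*p),.012)for p in[(280,158),(248,296),(50,248),(85,108)]]
for p in(A,B,C,D):print(p.round(4))
print([np.linalg.norm(u-v).round(4) for u,v in((A,B),(B,C),(C,D),(D,A))])
c=(A+C)/2;e=C-B;f=A-B
print("centre",c,(B+D)/2,"yaw from y",np.degrees(np.arctan2(-e[0],e[1])),"from x",np.degrees(np.arctan2(f[1],f[0])))
r1=ray('top',t(161,174));r2=ray('scene',(260+188/3-.33,150+110/3-.33));w=tri(r1,r2)
print("win",w)
E
```

```text
[ 0.5934 -0.097   0.012 ]
[ 0.4704 -0.0672  0.012 ]
[0.5125 0.1069 0.012 ]
[0.6386 0.0774 0.012 ]
[np.float64(0.1265), np.float64(0.1791), np.float64(0.1296), np.float64(0.1801)]
centre [0.55292985 0.00496426 0.012     ] [0.55454418 0.00506066 0.012     ] yaw from y -13.565267418991093 from x -13.586562853787662
win [0.55682397 0.00937573 0.14184686]
```

```bash
cat >> h.py <<'E'
YAW=-13.5;C0=np.array([.5538,.005])
ex=np.array([np.cos(np.radians(YAW)),np.sin(np.radians(YAW))]);ey=np.array([-ex[1],ex[0]])
def S(x,y,z): return np.append(C0+ex*x+ey*y,z)
def toS(p): d=np.array(p[:2])-C0;return np.array([d@ex,d@ey,p[2]])
def step(p0,yaw0,p1,yaw1):
    Rm=Ro.from_euler('xyz',[180,0,yaw0],degrees=True).as_matrix()
    return (Rm.T@(np.array(p1)-p0)/.25).round(4),-((yaw1-yaw0+180)%360-180)/60
E
python3 - <<'E'
from h import *
p0=np.array([.189,-.648,.227]);p1=S(0,-.015,.25);P=[p0+(p1-p0)*k/3 for k in range(4)];Y=[-163.74+(150.24)*k/3 for k in range(4)]
for k in range(3):print(step(P[k],Y[k],P[k+1],Y[k+1]))
E
```

```text
(array([-0.7008,  0.6823, -0.0307]), -0.8346666666666669)
(array([-0.973 , -0.0996, -0.0307]), -0.8346666666666664)
(array([-0.548 , -0.8102, -0.0307]), -0.8346666666666664)
```

Call:
step_arm(plan=[[-0.7008,0.6823,-0.0307,-0.8347,87],[-0.7008,0.6823,-0.0307,-0.8347,87],[-0.7008,0.6823,-0.0307,-0.8347,87],[-0.7008,0.6823,-0.0307,-0.8347,87],[-0.7008,0.6823,-0.0307,-0.8347,87],[-0.7008,0.6823,-0.0307,-0.8347,87],[-0.7008,0.6823,-0.0307,-0.8347,87],[-0.7008,0.6823,-0.0307,-0.8347,87],[-0.7008,0.6823,-0.0307,-0.8347,87]])

```text
time_s: 0.9
tcp_pos: [0.3097, -0.435, 0.2344]
eef_rot: [-180.0, -0.0, -113.8]
contact_force: [-0.2, -0.3, 0.4]
gripper_width: 0.0868
gripper_force: 0.0
```

Call:
step_arm(plan=[[-0.973,-0.0996,-0.0307,-0.8347,87],[-0.973,-0.0996,-0.0307,-0.8347,87],[-0.973,-0.0996,-0.0307,-0.8347,87],[-0.973,-0.0996,-0.0307,-0.8347,87],[-0.973,-0.0996,-0.0307,-0.8347,87],[-0.973,-0.0996,-0.0307,-0.8347,87],[-0.973,-0.0996,-0.0307,-0.8347,87],[-0.973,-0.0996,-0.0307,-0.8347,87],[-0.973,-0.0996,-0.0307,-0.8347,87]])

```text
time_s: 1.65
tcp_pos: [0.4296, -0.223, 0.2415]
eef_rot: [179.9, 0.0, -64.0]
contact_force: [-0.3, -1.6, 0.3]
gripper_width: 0.0874
gripper_force: 0.0
```

Call:
step_arm(plan=[[-0.548,-0.8102,-0.0307,-0.8347,87],[-0.548,-0.8102,-0.0307,-0.8347,87],[-0.548,-0.8102,-0.0307,-0.8347,87],[-0.548,-0.8102,-0.0307,-0.8347,87],[-0.548,-0.8102,-0.0307,-0.8347,87],[-0.548,-0.8102,-0.0307,-0.8347,87],[-0.548,-0.8102,-0.0307,-0.8347,87],[-0.548,-0.8102,-0.0307,-0.8347,87],[-0.548,-0.8102,-0.0307,-0.8347,87],[-0.548,-0.8102,-0.0307,-0.8347,87],[-0.548,-0.8102,-0.0307,-0.8347,87]])

```text
time_s: 2.57
tcp_pos: [0.5498, -0.0112, 0.2497]
eef_rot: [180.0, 0.0, -13.9]
contact_force: [0.5, 0.3, 0.1]
gripper_width: 0.0872
gripper_force: 0.0
```

```bash
python3 - <<'E'
from h import *
T=tool();s=r.get_state();np.save('T1.npy',T);im=eyes.capture('wrist');cv2.imwrite('pics/w1.png',im[...,::-1])
print(s['time_s'],s['tcp_pos'],s['eef_rot'],s['joints'],s['contact_force'])
E
```

```text
2.5667 [ 0.54979482 -0.01119329  0.24965186] [ 1.79995230e+02  3.27345977e-03 -1.38920701e+01] [ 1.92483182e+01  7.92206227e+00 -1.31883516e+01  2.36301887e-03
 -6.88949348e+01  5.68587609e+01] [0.52413708 0.25664178 0.11447832]
```

View pics/w1.png

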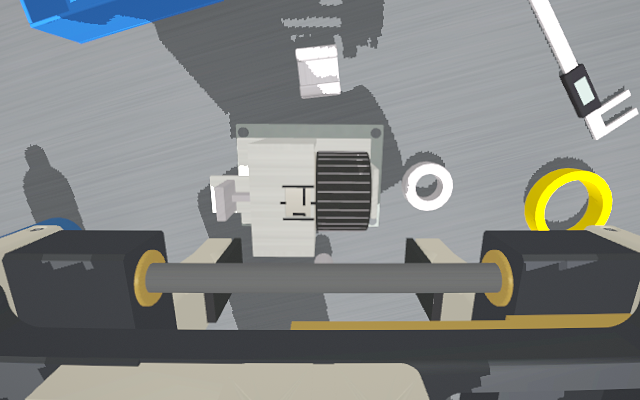

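Wrist view: the cover is at x 248–316 px with the window around (299,203). The rim is at (343,190) and the tab at (222,198). I'll zoom in on the window and measure.

```bash
python3 - <<'E'
from h import *
im=cv2.imread('pics/w1.png');cv2.imwrite('pics/w1z.png',cv2.resize(im[115:265,200:400],(800,600),interpolation=cv2.INTER_CUBIC))
T=np.load('T1.npy')
t=lambda x,y:(260+x/3-.33,130+y/3-.33)
w=tri(ray('top',t(161,174)),ray('scene',(260+188/3-.33,150+110/3-.33)),ray('wrist',(299,203),T));print(w,toS(w))
for h in(0,.01,.02):print(h,[proj('wrist',S(x,y,z+h),T).round(1) for x,y,z in((0,.005,.133),(.05,-.009,.133),(-.05,-.009,.133),(.05,.046,.133),(-.05,.046,.133))])
print([proj('wrist',S(x,y,.012),T).round(1) for x,y in((.065,.09),(.065,-.09))])
E
```

```text
[0.55595964 0.00907326 0.14194556] [0.00114909 0.00446487 0.14194556]
0 [array([298.4, 200.2]), array([313.3, 143.1]), array([314.8, 252.2]), array([248.8, 143.6]), array([255.9, 252.5])]
0.01 [array([297.5, 203. ]), array([312.9, 143.9]), array([314.6, 256.6]), array([246.1, 144.4]), array([253.7, 256.9])]
0.02 [array([296.6, 206. ]), array([312.5, 144.8]), array([314.3, 261.3]), array([243.1, 145.3]), array([251.3, 261.6])]
[array([234.3, 124.6]), array([383.1, 123.4])]
```

View pics/w1z.png

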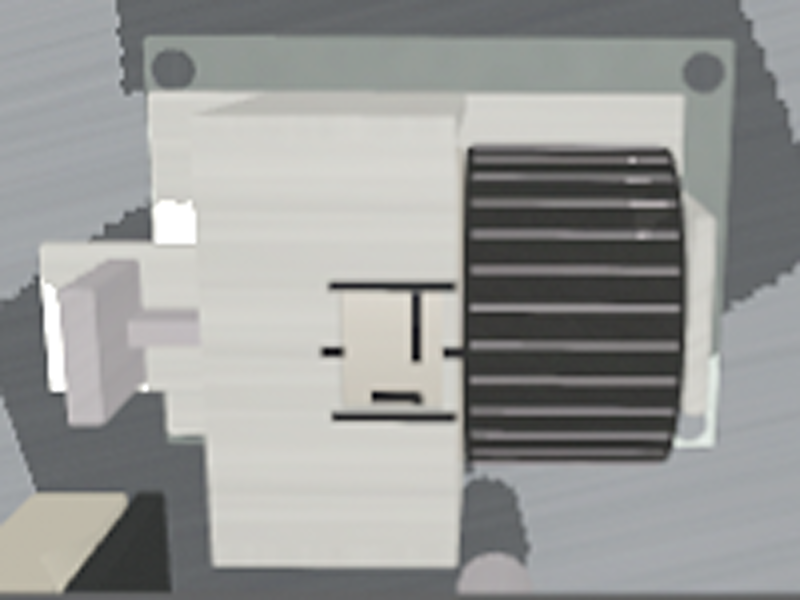

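The drum shows a 1 about 6 mm above the index (towards +x), with the top of a 2 below it. That puts the drum at about 2.67 rad, so it needs about 107 mm of rim travel towards −x. The head height offset is about 9–10 mm. I'll move above the rim with the fingers shut.

Call:
step_arm(plan=[[0.072,0.092,0.1,0,0],[0.072,0.092,0.2,0,0],[0.072,0.092,0.3,0,0],[0.072,0.092,0.36,0,0],[0.072,0.092,0.36,0,0],[0.072,0.092,0.36,0,0],[0.072,0.092,0.36,0,0],[0.072,0.092,0.36,0,0],[0.072,0.092,0.36,0,0],[0.072,0.092,0.36,0,0]], newtons=5)

```text
time_s: 3.45
tcp_pos: [0.5629, -0.036, 0.1606]
eef_rot: [-180.0, -0.1, -13.5]
contact_force: [0.5, -0.3, 0.1]
gripper_width: 0.0262
gripper_force: 0.0
```

```bash
python3 - <<'E'
from h import *
s=r.get_state();print(toS(s['tcp_pos']),s['eef_rot'],s['contact_force'],s['gripper_width'],s['time_s'])
E
```

```text
[ 0.0183633  -0.0377053   0.16064494] [-1.79952060e+02 -9.34775031e-02 -1.34973673e+01] [ 0.46442084 -0.30855836  0.10587181] 0.026170829228831242 3.45
```

Call:
step_arm(plan=[[0,0,0.0,0,0],[0,0,0.0,0,0],[0,0,0.0,0,0],[0,0,0.04,0,0],[0,0,0.07,0,0],[0,0,0.08,0,0],[0,0,0.088,0,0],[0,0,0.088,0,0]])

```text
time_s: 4.12
tcp_pos: [0.562, -0.0362, 0.1367]
eef_rot: [180.0, 0.1, -13.5]
contact_force: [-0.3, -0.8, -0.4]
gripper_width: 0.0006
gripper_force: 0.0
```

Call:
step_arm(plan=[[0,0,0.006,0,0],[0,0,0.012,0,0],[0,0,0.012,0,0],[0,0,0.012,0,0]])

```text
time_s: 4.45
tcp_pos: [0.5624, -0.0361, 0.1346]
eef_rot: [-180.0, -0.0, -13.5]
contact_force: [0.9, -1.0, -0.3]
gripper_width: 0.0003
gripper_force: 0.0
```

Call:
step_arm(plan=[[0,0,0.006,0,0],[0,0,0.006,0,0],[0,0,0.006,0,0]])

```text
time_s: 4.7
tcp_pos: [0.5625, -0.0361, 0.1332]
eef_rot: [-180.0, -0.0, -13.5]
contact_force: [-0.6, 0.4, 1.1]
gripper_width: 0.0005
gripper_force: 0.1
```

Call:
step_arm(plan=[[0,0,0.006,0,0],[0,0,0.006,0,0],[0,0,0.006,0,0]])

```text
time_s: 4.95
tcp_pos: [0.5626, -0.0361, 0.1319]
eef_rot: [-180.0, -0.0, -13.5]
contact_force: [-0.2, -0.1, 3.0]
gripper_width: 0.0004
gripper_force: 1.6
```

Call:
step_arm(plan=[[0,0,0.007,0,0],[0,0,0.007,0,0],[0,0,0.007,0,0]])

```text
time_s: 5.2
tcp_pos: [0.5627, -0.0363, 0.1304]
eef_rot: [180.0, -0.1, -13.5]
contact_force: [-1.7, -0.3, 6.4]
gripper_width: 0.0002
gripper_force: 3.2
```

Call:
step_arm(plan=[[-0.012,0,0,0,0],[-0.024,0,0,0,0],[-0.036,0,0,0,0],[-0.048,0,0,0,0],[-0.06,0,0,0,0],[-0.072,0,0,0,0],[-0.072,0,0,0,0]])

```text
time_s: 5.78
tcp_pos: [0.5464, -0.032, 0.1314]
eef_rot: [-180.0, -0.2, -13.5]
contact_force: [0.6, -2.4, 7.2]
gripper_width: 0.0002
gripper_force: 3.7
```

Call:
step_arm(plan=[[0,0,0.006,0,0],[0,0,0.006,0,0],[-0.012,0,0.006,0,0],[-0.024,0,0.006,0,0],[-0.036,0,0.006,0,0],[-0.048,0,0.006,0,0],[-0.06,0,0.006,0,0],[-0.072,0,0.006,0,0],[-0.072,0,0.006,0,0]])

```text
time_s: 6.53
tcp_pos: [0.5287, -0.0276, 0.1298]
eef_rot: [-179.9, -0.2, -13.5]
contact_force: [1.4, -0.8, 7.0]
gripper_width: 0.0011
gripper_force: 3.8
```

```bash
python3 - <<'E'
from h import *
T=tool();s=r.get_state();print(toS(s['tcp_pos']),s['contact_force']);im=eyes.capture('wrist')[...,::-1];cv2.imwrite('pics/w2.png',im)
print(proj('wrist',S(0.001,.005,.133+.0095),T))
u=proj('wrist',S(0.001,.005,.133+.0095),T).astype(int)
cv2.imwrite('pics/w2z.png',cv2.resize(im[max(0,u[1]-90):u[1]+90,max(0,u[0]-120):u[0]+120],(640,480),interpolation=cv2.INTER_CUBIC))
E
```

```text
[-0.0168057  -0.0375263   0.12977087] [ 1.3551764  -0.81371287  7.00643011]
[234.91772248 228.19745155]
```

View pics/w2z.png

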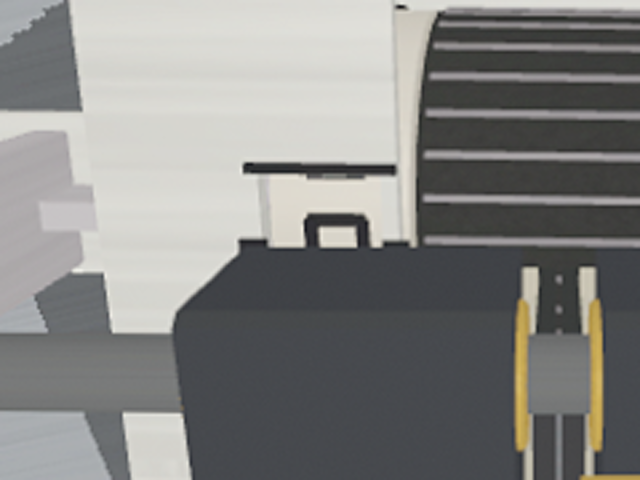

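The digit is now a 0, about 2.6 mm below the index, which means about 34 mm rolled without slip. Second stroke next.

Call:
step_arm(plan=[[0,0,-0.036,0,0],[0,0,-0.036,0,0],[0.07,0,-0.036,0,0],[0.144,0,-0.036,0,0],[0.144,0,-0.036,0,0],[0.144,0,-0.036,0,0],[0.144,0,-0.016,0,0],[0.144,0,-0.008,0,0],[0.144,0,-0.003,0,0],[0.144,0,0.001,0,0],[0.144,0,0.001,0,0],[0.144,0,0.001,0,0]])

```text
time_s: 7.58
tcp_pos: [0.5625, -0.0364, 0.1293]
eef_rot: [180.0, -0.1, -13.4]
contact_force: [-1.5, -1.7, 10.5]
gripper_width: 0.0006
gripper_force: 4.6
```

Call:
step_arm(plan=[[-0.012,0,0,0,0],[-0.024,0,0,0,0],[-0.036,0,0,0,0],[-0.048,0,0,0,0],[-0.06,0,0,0,0],[-0.072,0,0,0,0],[-0.072,0,0,0,0]])

```text
time_s: 8.17
tcp_pos: [0.5462, -0.0321, 0.1302]
eef_rot: [-180.0, -0.3, -13.4]
contact_force: [1.0, -2.9, 11.2]
gripper_width: 0.0005
gripper_force: 5.3
```

Call:
step_arm(plan=[[-0.012,0,0,0,0],[-0.024,0,0,0,0],[-0.036,0,0,0,0],[-0.048,0,0,0,0],[-0.06,0,0,0,0],[-0.072,0,0,0,0],[-0.072,0,0,0,0]])

```text
time_s: 8.75
tcp_pos: [0.528, -0.0275, 0.1296]
eef_rot: [-179.9, -0.2, -13.4]
contact_force: [0.1, -0.6, 7.7]
gripper_width: 0.0004
gripper_force: 3.9
```

Call:
step_arm(plan=[[0,0,-0.036,0,0],[0,0,-0.036,0,0],[0.07,0,-0.036,0,0],[0.144,0,-0.036,0,0],[0.144,0,-0.036,0,0],[0.144,0,-0.036,0,0],[0.144,0,-0.016,0,0],[0.144,0,-0.008,0,0],[0.144,0,-0.003,0,0],[0.144,0,0,0,0],[0.144,0,0,0,0],[0.144,0,0,0,0]])

```text
time_s: 9.75
tcp_pos: [0.5624, -0.0363, 0.1293]
eef_rot: [180.0, -0.1, -13.4]
contact_force: [-0.5, -1.9, 9.6]
gripper_width: 0.0004
gripper_force: 4.7
```

Call:
step_arm(plan=[[-0.012,0,0,0,0],[-0.024,0,0,0,0],[-0.036,0,0,0,0],[-0.048,0,0,0,0],[-0.06,0,0,0,0],[-0.072,0,0,0,0],[-0.084,0,0,0,0],[-0.096,0,0,0,0],[-0.108,0,0,0,0],[-0.12,0,0,0,0],[-0.132,0,0,0,0],[-0.132,0,0,0,0]])

```text
time_s: 10.75
tcp_pos: [0.5312, -0.0283, 0.1298]
eef_rot: [-179.9, -0.2, -13.4]
contact_force: [-0.8, -0.7, 9.6]
gripper_width: 0.0001
gripper_force: 4.5
```

Call:
step_arm(plan=[[0,0,-0.036,0,0],[0,0,-0.1,0,0],[-0.06,0.08,-0.25,0,0],[-0.14,0.1,-0.36,0,0],[-0.14,0.1,-0.36,0,0],[-0.14,0.1,-0.36,0,0],[-0.14,0.1,-0.36,0,0]])

```text
time_s: 11.33
tcp_pos: [0.4897, -0.0444, 0.2181]
eef_rot: [-180.0, 0.0, -13.5]
contact_force: [0.5, 0.2, -0.1]
gripper_width: 0.0006
gripper_force: 0.0
```

```bash
cat > look.py <<'E'
from h import *
import sys
n=sys.argv[1]
T=tool();s=r.get_state();print(s['time_s'],toS(s['tcp_pos']),s['contact_force']);im=eyes.capture('wrist')[...,::-1];cv2.imwrite(f'pics/{n}.png',im);np.save('T.npy',T)
u=proj('wrist',S(0.001,.005,.133+.0095),T).round().astype(int);print(u)
x0,y0=max(0,u[0]-60),max(0,u[1]-45);print(x0,y0,"scale",640/120)
cv2.imwrite(f'pics/{n}z.png',cv2.resize(im[y0:y0+90,x0:x0+120],(640,480),interpolation=cv2.INTER_CUBIC))
E
python3 look.py w3
```

```text
11.3333 [-0.05083247 -0.06300978  0.2180889 ] [ 0.48750619  0.23892764 -0.14543959]
[229 144]
169 99 scale 5.333333333333333
```

View pics/w3z.png

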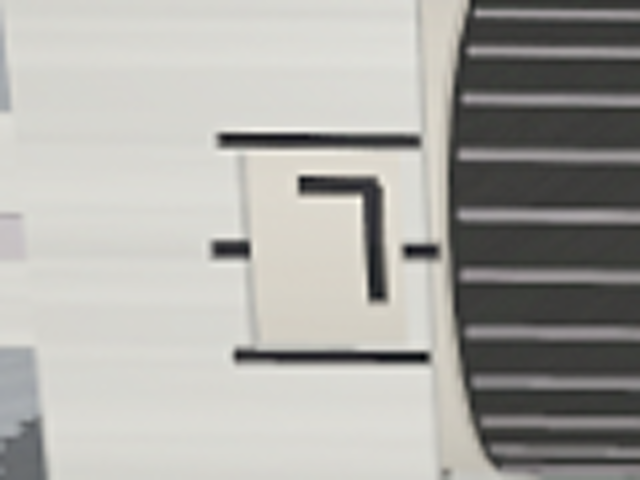

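The window shows the 7 spanning y 177–300 in the crop, with the index marks at y ≈ 250. I'll correct for the parallax between the cover and the drum.

```bash
python3 - <<'E'
from h import *
T=np.load('T.npy');h=.0092
f=lambda x,y,z:toS(plane('wrist',(169+x/5.333-.4,99+y/5.333-.4),z,T))
L,Rr=f(230,249,.133+h),f(420,251,.133+h);print('idx',L,Rr)
# cover edges lines
print('win edges',f(325,139,.133+h),f(325,356,.133+h))
for zb in(.125,.124,.121):
    z=zb+h; a=f(340,177,z-.0008);b=f(376,301,z-.0008);print(zb,a,b,'mid',(a[0]+b[0])/2,'height',a[0]-b[0])
E
```

```text
idx [0.0004307 0.0179338 0.1422   ] [ 8.92183649e-05 -8.13138520e-03  1.42200000e-01]
win edges [0.01499584 0.0038251  0.1422    ] [-0.01425609  0.00594566  0.1422    ]
0.125 [0.00972138 0.00459838 0.1334    ] [-0.00758282  0.00065214  0.1334    ] mid 0.001069283542465044 height 0.017304198905521775
0.124 [0.00969045 0.00487712 0.1324    ] [-0.00768469  0.0009147   0.1324    ] mid 0.001002879438477715 height 0.017375136174941207
0.121 [0.00959764 0.00571334 0.1294    ] [-0.00799031  0.00170238  0.1294    ] mid 0.00080366712651583 height 0.017587947983199518
```

The 7 is within about 0.7 mm (0.02 rad) of the index, well inside the lock's play. Next is the tab: I'll go to stand (0, 112), then descend to z ≈ 0.126.

Call:
step_arm(plan=[[0.203,-0.15,0,0,0],[0.203,-0.3,0,0,0],[0.203,-0.45,0,0,0],[0.203,-0.6,0,0,0],[0.203,-0.7,0,0,0],[0.203,-0.7,0,0,0],[0.203,-0.7,0.1,0,0],[0.203,-0.7,0.2,0,0],[0.203,-0.7,0.3,0,0],[0.203,-0.7,0.368,0,0],[0.203,-0.7,0.368,0,0],[0.203,-0.7,0.368,0,0]])

```text
time_s: 12.38
tcp_pos: [0.5798, 0.1132, 0.1244]
eef_rot: [179.8, 0.2, -13.5]
contact_force: [1.2, 0.1, 0.7]
gripper_width: 0.0001
gripper_force: 0.0
```

```bash
python3 - <<'E'
from h import *
T=tool();s=r.get_state();print(s['time_s'],toS(s['tcp_pos']),s['contact_force'],s['eef_rot'])
im=eyes.capture('wrist')[...,::-1];cv2.imwrite('pics/w4.png',im)
print([proj('wrist',S(x,.074,.1313+z),T) for x in(-.015,.015) for z in (0,.018)])
E
```

```text
12.3833 [1.29366935e-05 1.11282972e-01 1.24359553e-01] [1.15576896 0.06008243 0.73667887] [ 1.79824015e+02  1.77849322e-01 -1.34890489e+01]
[array([392.76322949, 283.44049412]), array([400.79249718, 302.0598193 ]), array([396.26015   , 230.00327865]), array([405.19917266, 243.27927432])]
```

View pics/w4.png

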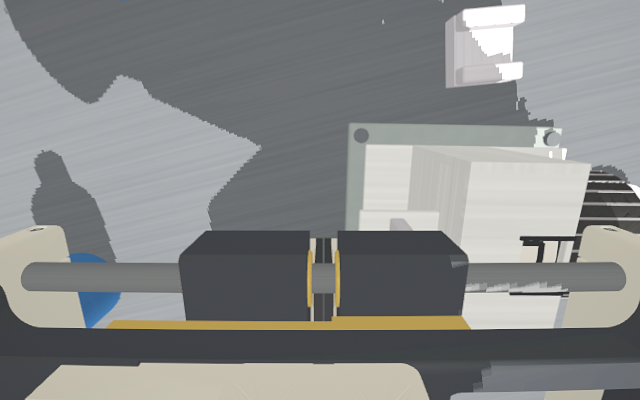

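The tab is hidden behind the finger carriages at about (400,230), as predicted. I'll push slowly while watching the force.

Call:
step_arm(plan=[[0,0.02,0,0,0],[0,0.04,0,0,0],[0,0.055,0,0,0],[0,0.055,0,0,0]])

```text
time_s: 12.77
tcp_pos: [0.5774, 0.0997, 0.127]
eef_rot: [-179.9, -0.1, -13.5]
contact_force: [0.2, -0.4, 0.4]
gripper_width: 0.0004
gripper_force: 0.0
```

Call:
step_arm(plan=[[0,0.006,0,0,0],[0,0.012,0,0,0],[0,0.018,0,0,0],[0,0.018,0,0,0]])

```text
time_s: 13.1
tcp_pos: [0.5763, 0.0958, 0.1262]
eef_rot: [-180.0, -0.0, -13.5]
contact_force: [0.2, 0.2, -0.1]
gripper_width: 0.0007
gripper_force: 0.0
```

Call:
step_arm(plan=[[0,0.006,0,0,0],[0,0.012,0,0,0],[0,0.018,0,0,0],[0,0.018,0,0,0]])

```text
time_s: 13.43
tcp_pos: [0.5754, 0.0918, 0.1261]
eef_rot: [-180.0, -0.0, -13.5]
contact_force: [0.8, 1.5, -0.4]
gripper_width: 0.0006
gripper_force: 0.9
```

Call:
step_arm(plan=[[0,0.005,0,0,0],[0,0.01,0,0,0],[0,0.015,0,0,0],[0,0.015,0,0,0]])

```text
time_s: 13.77
tcp_pos: [0.5744, 0.0879, 0.1261]
eef_rot: [-180.0, 0.0, -13.5]
contact_force: [-0.7, 2.4, -1.0]
gripper_width: 0.0001
gripper_force: 1.0
```

Call:
step_arm(plan=[[0,0.005,0,0,0],[0,0.01,0,0,0],[0,0.015,0,0,0],[0,0.015,0,0,0]])

```text
time_s: 14.1
tcp_pos: [0.5734, 0.0841, 0.126]
eef_rot: [180.0, 0.0, -13.5]
contact_force: [-0.5, 2.3, -0.9]
gripper_width: 0.0001
gripper_force: 0.9
```

Call:
step_arm(plan=[[0,0.005,0,0,0],[0,0.01,0,0,0],[0,0.014,0,0,0],[0,0.014,0,0,0]])

```text
time_s: 14.43
tcp_pos: [0.5726, 0.0807, 0.1261]
eef_rot: [180.0, 0.0, -13.5]
contact_force: [-1.2, 2.6, -1.1]
gripper_width: 0.0007
gripper_force: 0.9
```

Call:
step_arm(plan=[[0,0.004,0,0,0],[0,0.008,0,0,0],[0,0.008,0,0,0]])

```text
time_s: 14.68
tcp_pos: [0.5721, 0.0788, 0.1261]
eef_rot: [180.0, 0.0, -13.5]
contact_force: [-0.8, 1.9, -0.6]
gripper_width: 0.0003
gripper_force: 0.9
```

Call:
step_arm(plan=[[0,0.004,0,0,0],[0,0.006,0,0,0],[0,0.006,0,0,0]])

```text
time_s: 14.93
tcp_pos: [0.572, 0.0779, 0.1261]
eef_rot: [-180.0, -0.0, -13.5]
contact_force: [-1.6, 4.8, -0.2]
gripper_width: 0.0002
gripper_force: 2.0
```

Call:
step_arm(plan=[[0,0.003,0,0,0],[0,0.003,0,0,0],[0,0.003,0,0,0]])

```text
time_s: 15.18
tcp_pos: [0.572, 0.0778, 0.1261]
eef_rot: [-179.9, -0.0, -13.5]
contact_force: [-1.7, 7.4, 0.4]
gripper_width: 0.0003
gripper_force: 3.3
```

Call:
step_arm(plan=[[0,0.003,0,0,0],[0,0.003,0,0,0],[0,0.003,0,0,0]])

```text
time_s: 15.43
tcp_pos: [0.572, 0.0777, 0.1262]
eef_rot: [-179.9, -0.0, -13.5]
contact_force: [-0.9, 10.0, -0.5]
gripper_width: 0.0006
gripper_force: 4.5
```

Call:
step_arm(plan=[[0,0.003,0,0,0],[0,0.003,0,0,0],[0,0.003,0,0,0]])

```text
time_s: 15.68
tcp_pos: [0.5719, 0.0776, 0.1262]
eef_rot: [-179.8, -0.0, -13.5]
contact_force: [-1.7, 13.6, -0.8]
gripper_width: -0.0
gripper_force: 5.7
```

Call:
step_arm(plan=[[0,-0.04,0,0,0],[0,-0.1,0,0,0],[0,-0.12,0,0,0],[0,-0.12,-0.1,0,0],[0,-0.12,-0.25,0,0],[-0.1,-0.05,-0.4,0,0],[-0.2,0.3,-0.45,0,0],[-0.2,0.5,-0.45,0,0],[-0.2,0.55,-0.45,0,0],[-0.2,0.55,-0.45,0,0],[-0.2,0.55,-0.45,0,0],[-0.2,0.55,-0.45,0,0]])

```text
time_s: 16.68
tcp_pos: [0.4904, -0.0479, 0.2393]
eef_rot: [-180.0, -0.1, -13.6]
contact_force: [-0.1, 0.3, -0.2]
gripper_width: 0.0007
gripper_force: 0.0
```

```bash
sed -i 's/u\[0\]-60/u[0]-80/;s/u\[1\]-45/u[1]-60/;s/y0+90/y0+120/;s/x0+120/x0+160/;s/640\/120/4/' look.py; python3 look.py w5
```

```text
16.6833 [-0.04925725 -0.06626088  0.23925906] [-0.13366431  0.3436492  -0.16203656]
[233 145]
153 85 scale 4
```

View pics/w5z.png

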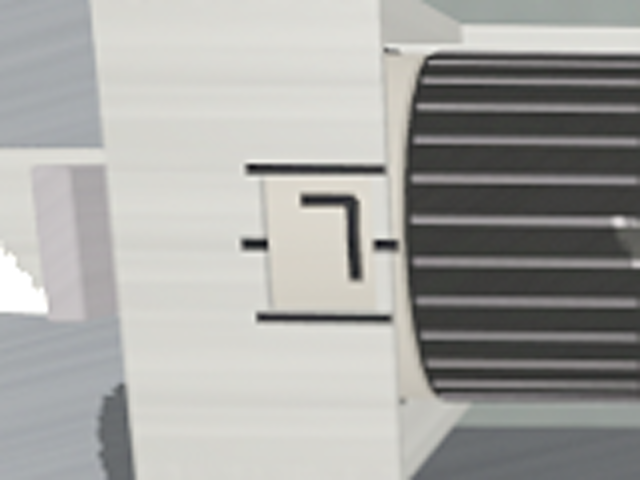

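The 7 is still centred at y ≈ 238, against marks at 244, the same parallax as before. The tab now sits close to the cover. I'll check its position numerically.

```bash
python3 - <<'E'
from h import *
T=np.load('T.npy')
f=lambda x,y,z:toS(plane('wrist',(153+x/4-.4,85+y/4-.4),z,T)).round(4)
for x,y in((32,167),(48,320),(72,167),(84,320)):print(f(x,y,.1493))
i=f(255,244,.1422);a,b=f(330,194,.1334),f(355,281,.1334);print(i,(a+b)/2)
E
```

```text
[0.0159 0.0575 0.1493]
[-0.0134  0.0581  0.1493]
[0.0158 0.0498 0.1493]
[-0.0135  0.0509  0.1493]
[0.0005 0.0181 0.1422] [0.0011 0.0029 0.1334]
```

The tab's outer face is at y ≈ 58 mm, which is 16 mm of travel and fully home. The 7 is centred to within 0.6 mm and the arm is clear, so I'm handing in.

```bash
python3 -c "
from plant import workorder
print(workorder.close_job())"
```

```text
the job is handed in; nothing more can be done
None
```

The batch-number head is set to 7, centred to about 0.6 mm, and the locking slide is fully home after 16 mm of travel. The highest force I read was about 14 N, nothing else on the bench was touched, and the arm finished clear of the head at about 17 s.

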